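# One cap from the cap dispenser

### The arm

A 6-joint arm with a two-finger parallel gripper is mounted at the origin on the work surface. World frame = base frame: x ahead of the robot, y to its left, z up, the work surface at z = 0. Lengths are in mm, angles in rad, forces in N, time in s.
With the tool pointing down it reaches from about 275 to 750 mm from the base axis. Payload 10.2 kg.
Tool frame: the origin (TCP) lies midway between the tips of the shut fingers; the grasp point (between the pads) lies 19 mm behind it; y points along the fingers, z is the direction in which the jaws open and shut, and the axes are right-handed (so a half turn about y gives the same grasp; the last joint's range is limited). The gripper opens to 85 mm and grips with 20 to 120 N. Pads are 22 mm wide; open, the fingers measure 114 mm over their backs; the gripper's body (76 mm by 85 mm) begins 54 mm behind the grasp point. The pads swing forward as they close: fully open they stand 13 mm farther back than shut.
Start: joints at [-1.423, 0.313, 1.498, -0, 1.331, -0.223], TCP at [190.227, -489.331, 231.294] pointing down, gripper open.
Joint ranges: [-2.94, 2.94], [-0.97, 2.17], [0.19, 2.56], [-1.23, 4.37], [0.02, 3.11], [-2.88, 2.88]. Speed limits (rad/s): [2.39, 2.39, 3.01, 3.14, 3.14, 3.14].

### API

Orientations are given as a unit quaternion [w, x, y, z].
In Python, from rig import ctrl gives the robot as it stands.
- The arm moves only by the shell command python3 -m inch 'ROWS' [OPENING] [FORCE]. ROWS is JSON, one flat list of numbers, 6 for each row, row after row: the shift along the tool's x, y, z in cm, then the turn, a rotation vector about the tool's x, y, z in rad. A call has 1 to 8 rows; each row is the pose to reach, as a shift and turn from the pose commanded when the call began, along the tool's axes at that moment; what a row does not reach only later rows make up. A row lasts 1/12 s, in which the tool goes at most 41.7 mm and 7.16 degrees, less where a joint would pass 70% of its speed; a pose out of reach is approached as far as the arm can. A call with a gripper value outside its range is refused whole. OPENING is the gripper command: -1 is fully open, 1 is shut, values between are in proportion, set as the call begins (- or left out, the last holds). The fingers move at their own pace and stop on an object; FORCE is the grip in N (left out, the last holds). Time passes only in rows, so rows that repeat a pose let the fingers close. It gives the time, the measured TCP pose, the force and the opening at its end, in the units of the state.
- ctrl.sense(): the state, without advancing time (a new reading comes with each control period).
- ctrl.capture(name): name is "scene" or "top" or "wrist"; returns the picture (384x512x3 uint8, red, green, blue); there is no depth.
- ctrl.get_calibration(name): a dict with "fx", "fy", "cx", "cy" (pixels), "world_to_cam" (4x4, takes a point from world to camera coordinates). Camera axes: x right, y down, z forward; pixel columns grow to the right and rows downward; lengths in mm; the calibration is good to about 2 mm. A picture is of the moment at which its call begins: read the wrist's pose just before it. get_calibration takes no time and is no camera call; for the wrist camera it gives the pose at the moment of the call.
- ctrl.finish_job(): hands the job in, once; it reports no verdict.
Trained networks look in the newest picture that a camera, given by its name, has taken for a name from the list of things; names that differ only in an ending like _2 or _b are one class to them, and where a whole thing is asked for, a point or a joint stands for the part that bears it (a point fixed in the world has none). Each returns a list of dicts, best first, with "score" (0 to 1); they miss things now and then, are a little off and sometimes report something else, mostly with a low value. They report only what shows in the picture. A call takes as long as a camera call.
- ctrl.search_frame(thing, camera): "uv" ([column, row] in pixels, amid what is visible of it).
The state is a dict: "time_s": time; "joints": joint angles; "dq": joint speeds; "tau": joint torques, N m; "eef_pos": TCP position; "ee_rot": TCP orientation; "force": force on the tool from outside, world axes, zero at the start; "wrist_torque": the same for the moment, N m; "grip_width": opening from 0.0 (shut) to 1.0 (fully open).
Only numpy, scipy, OpenCV 4.12 (cv2) and the standard library are available. Lean on these libraries where they do the work, as an engineer would, in place of code of your own. Each camera call takes 0.05 s, during which the arm holds its last target.

### The job

Press the green plunger of the cap dispenser once, all the way down, and let it spring back up, so that a single blue cap slides out of the clear magazine onto the white deck. Then, with the fingertips, gently push that cap sideways along the deck until the whole cap lies flat on the yellow patch. Do not grip, lift or carry the cap, leave the other caps in the magazine, and do not disturb anything else on the bench.

Things in the scene. Friction and masses are not known exactly. Their poses are not given: they have to be found in the camera images.
- dispenser: cap dispenser screwed to the bench, white base 8 mm thick. Origin on the bench under the axis of the clear magazine; x is the way the caps come out, y runs along the deck, z up. Grey housing behind the magazine: x -102 to -50, y -32 to 32 mm, top at z = 60 mm. The plunger drives a flat pusher (2.5 mm for each mm) that slides the lowest cap out and draws back as the plunger rises
- magazine_top (a point): centre of the open top of the clear square magazine, 42 x 42 mm outside, 62 mm above the bench, on the dispenser's axis. It holds three stacked caps; the mouth is at the bottom of its +x side. When the plunger is up again the next cap drops to the bottom, so each full press ejects one more cap
- deck_mid (a point): point on the deck's top, 60 mm in front of the magazine's axis, where the ejected cap's centre comes to rest (0 to 13 mm farther out). The flat white deck is 8 mm above the bench and spans x from 16 to 90 and y from -108 to 108 mm in the dispenser's frame; a lip and end rims stand 5 mm above it along its outer edges
- plunger (a joint): travel of the green plunger in m: 0 up (at rest), 0.024 fully down at its stop. It moves straight down; a spring returns it, needing about 2 N at the start and 8 N at the bottom, plus 4 N for each 0.1 m/s of speed; press slowly, as a fast press shoots the cap out to the lip
- plunger_top (a point): centre of the flat round top face of the green plunger knob (34 mm across, 10 mm thick); 98 mm above the bench when up; it moves with the plunger. It stands at x = -76, y = 0 mm of the dispenser
- cap1: the lowest cap in the magazine, the one to be ejected: blue ribbed disc, 34 mm across, 16 mm high, about 14 g. Origin at the centre of its underside, z up; flat on the deck its origin is 8 mm above the bench
- cap2: origin under the centre of the second cap from below, same size; must stay in the magazine (it drops 16 mm down when the first has gone)
- cap3: origin under the centre of the third, topmost cap, same size; must stay in the magazine
- yellow_patch: yellow patch painted flush on the deck, 71 mm along x and 66 mm along y; origin at its centre on the deck's surface; axes parallel to the dispenser's. It lies at x = 54 mm and y = +72 or -72 mm of the dispenser, on either side of where the cap comes out: this is where the cap must go
- red_patch: red patch of the same size at the opposite end of the deck; not the goal
- dropper: bystander: small white dropper bottle with an orange tip, 28 mm across, 64 mm high, beside the dispenser's housing; origin at the centre of its underside
- spare_cap: bystander: a loose blue cap like the others, lying on the bench on the other side of the housing; leave it there; origin at the centre of its underside
- reagent_bottle: bystander: glass bottle with a blue cap, 64 mm across, 130 mm high; origin under its centre
- white_jar: bystander: white jar, 84 mm across, 120 mm high; origin under its centre
- tip_box: bystander: yellow pipette tip box, 122 x 85 x 58 mm; origin under its centre
- tube_rack: bystander: blue rack of small tubes, 105 x 70 x 41 mm; origin under its centre
- marker: bystander: white marker pen with a black cap lying on the bench, about 120 mm long along its x, 13 mm thick; origin on the bench, under the middle of its white barrel

How it is judged:
By the outcome, as a careful person would: the job done as asked, in the order asked, and still so for the second after the job is handed in, with the robot touching nothing.
It also fails if it takes over 40 s, if anything falls off the work surface, if the arm or the gripper's body presses on something with over 40 N, if the wrist force passes 120 N, or if a joint passes its speed limit or range.

## Working session

There is one attempt and no reset: what is moved stays moved. The work goes in short steps, Python scripts to look and compute and a shell command to move; the robot and the scene stay as the last step left them, time stands still between calls to the robot, and variables do not carry over. Pictures are saved under pics/ and viewed, and the job is handed in when it is done.

```bash
ls; mkdir -p pics; python3 - <<'E'
from rig import ctrl
import cv2
print(ctrl.sense())
for n in ["scene","top"]:
    im=ctrl.capture(n); cv2.imwrite(f"pics/{n}0.png",im[:,:,::-1])
    for t in ["plunger_top","magazine_top","yellow_patch","red_patch","dropper","spare_cap"]:
        print(n,t,[( [round(x) for x in d["uv"]],round(d["score"],2)) for d in ctrl.search_frame(t,n)[:2]])
E
```

```text
pics
{'time_s': 0.0, 'joints': array([-1.42339272e+00,  3.13453951e-01,  1.49845810e+00, -4.08009807e-05,
        1.33103451e+00, -2.23402891e-01]), 'dq': array([-0.00016051,  0.00017712,  0.00105153, -0.00083466, -0.00064239,
       -0.00052567]), 'tau': array([-8.31870602e-04, -4.12266970e+01, -2.59744209e+01, -2.08898364e-04,
        4.15123359e-03, -1.42667420e-05]), 'eef_pos': array([ 190.17885604, -489.04769727,  230.72515676]), 'ee_rot': array([ 0.13035764, -0.13034927,  0.69546645, -0.69450872]), 'force': array([ 0.06902092, -1.5151146 ,  0.23951647]), 'wrist_torque': array([ 0.02295236, -0.00165913, -0.01611639]), 'grip_width': 0.9992826119416165}
scene plunger_top [([219, 207], 0.54)]
scene magazine_top [([244, 239], 0.55)]
scene yellow_patch [([276, 222], 0.68), ([246, 239], 0.43)]
scene red_patch [([266, 266], 0.89)]
scene dropper [([234, 206], 0.46)]
scene spare_cap [([213, 263], 0.53)]
top plunger_top [([388, 233], 0.67)]
top magazine_top [([282, 192], 0.59)]
top yellow_patch [([247, 189], 0.9), ([278, 186], 0.58)]
top red_patch [([288, 160], 0.85)]
top dropper []
top spare_cap [([299, 210], 0.59)]
```

View pics/scene0.png

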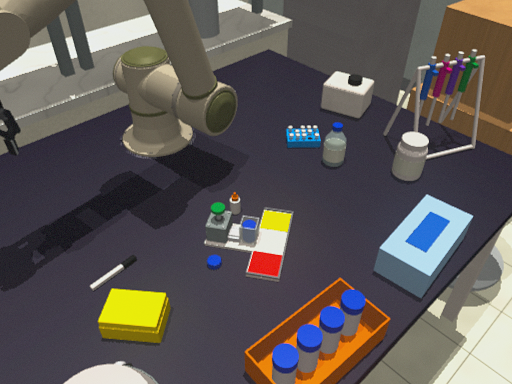

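View pics/top0.png

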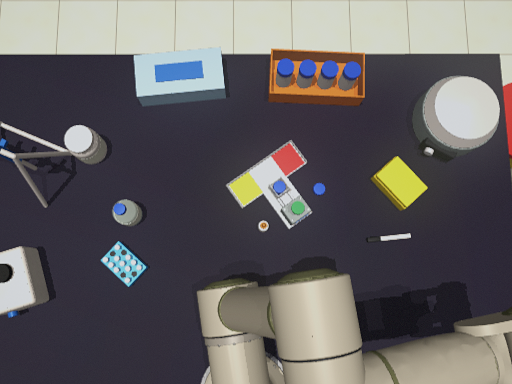

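```bash
cat > h.py <<'E'
from rig import ctrl
import numpy as np, cv2
from scipy.spatial.transform import Rotation as R
def cal(n):
    c=ctrl.get_calibration(n); return c, np.array(c["world_to_cam"])
def proj(n,P):
    c,M=cal(n); p=M[:3,:3]@np.asarray(P,float)+M[:3,3]
    return np.array([c["fx"]*p[0]/p[2]+c["cx"],c["fy"]*p[1]/p[2]+c["cy"]])
def back(n,uv,z):
    c,M=cal(n); d=M[:3,:3].T@np.array([(uv[0]-c["cx"])/c["fx"],(uv[1]-c["cy"])/c["fy"],1]); o=-M[:3,:3].T@M[:3,3]
    return o+d*(z-o[2])/d[2]
def rot():
    q=ctrl.sense()["ee_rot"]; return R.from_quat([q[1],q[2],q[3],q[0]])
E
python3 - <<'E'
from h import *
np.set_printoptions(precision=1,suppress=True)
for n in ["scene","top","wrist"]:
    c,M=cal(n); print(n,c["fx"],(-M[:3,:3].T@M[:3,3]))
print(rot().as_matrix())
print(back("scene",[276,222],8),back("top",[247,189],8),back("scene",[266,266],8),back("top",[288,160],8))
print(back("scene",[219,207],98),back("top",[282,192],62),back("scene",[244,239],62))
for n in ["scene","top"]:
    im=cv2.imread(f"pics/{n}0.png")[130:290,190:340]
    cv2.imwrite(f"pics/{n}0z.png",cv2.resize(im,None,fx=3.7,fy=3.7,interpolation=cv2.INTER_CUBIC))
E
```

```text
scene 445.40089757434856 [1110.7 -598.5  825. ]
top 486.15180195387813 [ 317.2   -1.6 1335.6]
wrist 265.55998781229624 [ 258.8 -462.3  373.4]
[[-0.9  0.   0.4]
 [-0.4 -0.  -0.9]
 [-0.  -1.   0. ]]
[553.5  -2.4   8. ] [545.6  -6.3   8. ] [ 639.7 -122.2    8. ] [ 627.6 -121.4    8. ]
[ 486.6 -131.7   98. ] [527.9 -99.   62. ] [ 578.8 -135.4   62. ]
```

The scene view shows the green knob at (218,208), the magazine at (249,230), and the yellow and red patches at (276,221) and (265,265). In the top view the knob is at (298,208), with yellow at (245,190) and red at (289,159).

View pics/scene0z.png

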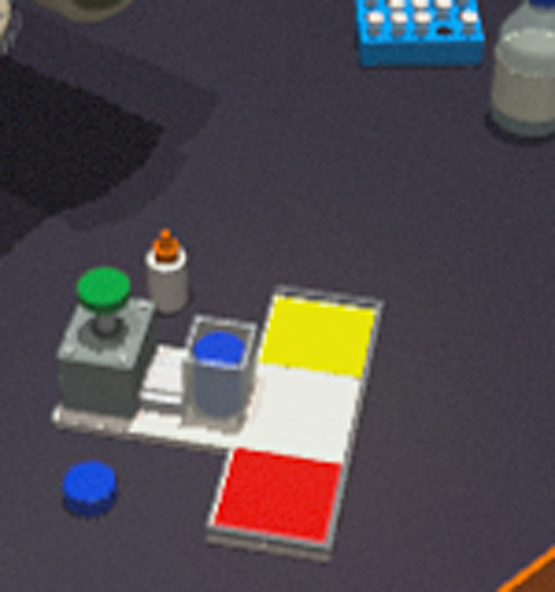

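View pics/top0z.png

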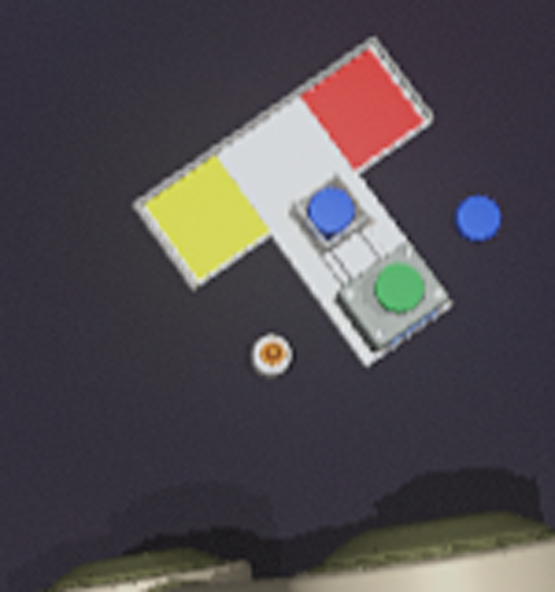

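```bash
python3 - <<'E'
from h import *
np.set_printoptions(precision=1,suppress=True)
# colour segmentation
def cent(n,lo,hi,roi):
    im=cv2.imread(f"pics/{n}0.png"); hsv=cv2.cvtColor(im,cv2.COLOR_BGR2HSV)
    m=cv2.inRange(hsv,lo,hi); k=np.zeros_like(m); x0,x1,y0,y1=roi; k[y0:y1,x0:x1]=m[y0:y1,x0:x1]
    M=cv2.moments(k,True); u=[M['m10']/M['m00'],M['m01']/M['m00']]; r=cv2.minAreaRect(cv2.findNonZero(k)); return np.array(u),r,int(M['m00'])
for n,roi in [("scene",(195,310,190,290)),("top",(220,320,130,235))]:
    for nm,lo,hi,z in [("Y",(22,120,120),(35,255,255),8),("R",(0,150,100),(8,255,255),8),("G",(45,100,50),(85,255,255),95)]:
        u,r,a=cent(n,lo,hi,roi); print(n,nm,u,a,r[0],r[1],r[2],back(n,u,z),back(n,r[0],z))
E
```

```text
scene Y [275.6 220.6] 496 (275.2399597167969, 220.31997680664062) (28.567115783691406, 18.384777069091797) 8.130102157592773 [549.2   0.5   8. ] [547.8   0.5   8. ]
scene R [264.9 263.2] 627 (264.5810852050781, 263.0135192871094) (30.74260902404785, 21.20747184753418) 9.462322235107422 [ 632.1 -118.2    8. ] [ 631.  -118.4    8. ]
scene G [217.4 207.8] 145 (217.5, 208.0) (12.0, 13.0) 90.0 [ 483.6 -134.3   95. ] [ 484.3 -134.6   95. ]
top Y [245.4 188.3] 555 (245.3926239013672, 188.27516174316406) (24.495037078857422, 22.610801696777344) 55.00798034667969 [547.7  -2.    8. ] [547.7  -1.8   8. ]
top R [287.3 159.1] 519 (287.30401611328125, 158.92567443847656) (24.179508209228516, 21.97080421447754) 54.462318420410156 [ 630.3 -119.6    8. ] [ 630.7 -119.5    8. ]
top G [297.3 207.5] 126 (297.0, 207.5) (11.0, 12.0) 90.0 [ 481.9 -135.2   95. ] [ 481.9 -134.5   95. ]
```

```bash
cat >> h.py <<'E'
dx=np.array([.820,.573,0]); dx/=np.linalg.norm(dx); dy=np.array([-dx[1],dx[0],0]); O=np.array([545.6,-90.7,0])
def D(x,y,z): return O+x*dx+y*dy+[0,0,z]
def rel(P):
    d=np.asarray(P)-O; return np.array([d@dx,d@dy,d[2]])
def go(P):
    # shift (cm) and rotvec in tool axes to reach P, tool z along dx, tool y down
    s=ctrl.sense(); r=rot(); 
    T=R.from_matrix(np.column_stack([np.cross([0,0,-1],dx),[0,0,-1],dx]))
    print("shift",np.round(r.inv().apply(np.array(P)-s["eef_pos"])/10,2),"turn",np.round((r.inv()*T).as_rotvec(),3),"here",np.round(s["eef_pos"],1),"rel",np.round(rel(s["eef_pos"]),1),"t",s["time_s"],"F",np.round(s["force"],1))
E
python3 -c "
from h import *
go(D(-76,0,140))"
```

```text
shift [-40.18   9.13 -22.48] turn [-0.   -1.81  0.  ] here [ 190.2 -489.3  231.3] rel [-519.6 -123.2  231.3] t 0.7 F [-0.8  0.9 -0.1]
```

```bash
python3 -m inch '[-3,0,-1.7,0,-0.12,0,-6,0,-3.4,0,-0.24,0,-9,0,-5,0,-0.36,0,-12,0,-6.7,0,-0.48,0,-15,0,-8.4,0,-0.6,0,-18,0,-10,0,-0.72,0,-21,0,-11.7,0,-0.84,0,-24,0,-13.4,0,-0.96,0]' 1 20; python3 -c "
from h import *
go(D(-76,0,140))"
```

```text
time_s: 1.37
eef_pos: [366.2, -276.0, 231.5]
ee_rot: [-0.438, 0.438, -0.555, 0.555]
force: [1.0, -0.8, 0.1]
grip_width: 0.0
shift [-16.51   9.15   8.1 ] turn [-0.    -0.844  0.   ] here [ 366.2 -276.   231.5] rel [-253.2  -49.1  231.5] t 1.3667 F [ 1.  -0.8  0.1]
```

```bash
python3 -m inch '[-2.1,0.6,1,0,-0.11,0,-4.2,1.2,2,0,-0.22,0,-6.3,2,3,0,-0.33,0,-8.4,3,4,0,-0.44,0,-10.5,4.5,5,0,-0.55,0,-12.6,6,6,0,-0.66,0,-14.6,7.5,7,0,-0.76,0,-16.5,9.1,8.1,0,-0.844,0]' 1; python3 -m inch '[0,0,0,0,0,0,0,0,0,0,0,0]'; python3 - <<'E'
from h import *
go(D(-76,0,101))
for n in ["scene","top","wrist"]:
    im=ctrl.capture(n)[:,:,::-1].copy(); cv2.imwrite(f"pics/{n}1.png",im)
    if n!="wrist": im=cv2.resize(im[110:290,170:340],None,fx=3.3,fy=3.3,interpolation=cv2.INTER_CUBIC)
    cv2.imwrite(f"pics/{n}1z.png",im)
for P in [D(-76,0,98),D(0,0,62)]: print(proj("wrist",P))
E
```

```text
time_s: 2.03
eef_pos: [483.9, -135.4, 139.8]
ee_rot: [-0.627, 0.627, -0.327, 0.327]
force: [0.5, -0.6, 1.3]
grip_width: 0.002
time_s: 2.2
eef_pos: [483.3, -135.8, 139.7]
ee_rot: [-0.626, 0.626, -0.329, 0.328]
force: [0.8, -0.5, 0.9]
grip_width: 0.004
shift [-0.12  3.87  0.1 ] turn [ 0.001 -0.005 -0.001] here [ 483.3 -135.8  139.7] rel [-76.9  -1.3 139.7] t 2.2 F [ 0.8 -0.5  0.9]
[258.60445042 213.20224238]
[345.18556368 197.6109101 ]
```

View pics/wrist1z.png

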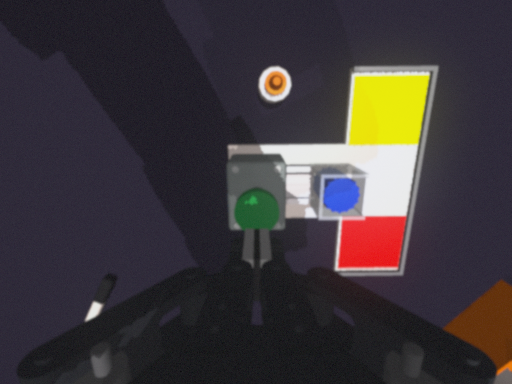

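View pics/scene1z.png

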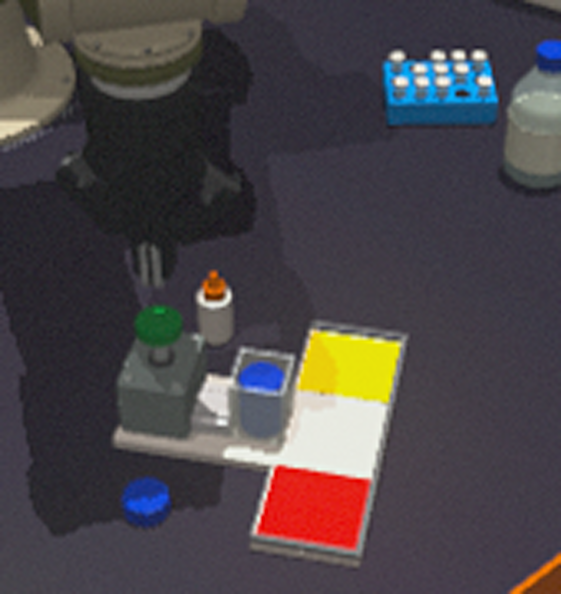

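The wrist view shows the knob at (257,210), next to the predicted (258,213), with the shut fingertips right above it. Descending.

```bash
python3 -m inch '[0,0.8,0.05,0,0,0,0,1.6,0.1,0,0,0,-0.05,2.4,0.1,0,0,0,-0.05,3.1,0.1,0,0,0,-0.05,3.7,0.1,0,0,0,-0.05,3.9,0.1,0,0,0]'; python3 -m inch '[0,0.12,0,0,0,0,0,0.24,0,0,0,0,0,0.36,0,0,0,0,0,0.48,0,0,0,0,0,0.6,0,0,0,0,0,0.72,0,0,0,0,0,0.84,0,0,0,0,0,0.96,0,0,0,0]'; python3 -c "
from h import *
go(D(-76,0,74))"
```

```text
time_s: 2.85
eef_pos: [483.3, -135.3, 100.0]
ee_rot: [0.626, -0.626, 0.329, -0.328]
force: [-0.1, 0.5, 1.0]
grip_width: -0.001
time_s: 3.52
eef_pos: [484.0, -135.6, 91.9]
ee_rot: [0.626, -0.626, 0.328, -0.329]
force: [-1.3, 0.7, 4.9]
grip_width: -0.001
shift [-0.15  1.79  0.02] turn [-0.    -0.006  0.001] here [ 484.  -135.6   91.9] rel [-76.2  -1.5  91.9] t 3.5167 F [-1.3  0.7  4.9]
```

```bash
python3 -m inch '[0,0.12,0,0,0,0,0,0.24,0,0,0,0,0,0.36,0,0,0,0,0,0.48,0,0,0,0,0,0.6,0,0,0,0,0,0.72,0,0,0,0,0,0.84,0,0,0,0,0,0.96,0,0,0,0]'; python3 -m inch '[0,0.1,0,0,0,0,0,0.2,0,0,0,0,0,0.3,0,0,0,0,0,0.4,0,0,0,0,0,0.5,0,0,0,0,0,0.6,0,0,0,0,0,0.7,0,0,0,0]'
```

```text
time_s: 4.18
eef_pos: [484.0, -135.6, 82.3]
ee_rot: [0.626, -0.626, 0.328, -0.329]
force: [-0.5, 0.3, 7.0]
grip_width: 0.004
time_s: 4.77
eef_pos: [484.0, -135.5, 75.5]
ee_rot: [-0.626, 0.626, -0.328, 0.329]
force: [-1.1, 0.2, 7.5]
grip_width: 0.001
```

```bash
python3 -m inch '[0,0.08,0,0,0,0,0,0.16,0,0,0,0,0,0.2,0,0,0,0,0,0.2,0,0,0,0]';  python3 -m inch '[0,0.06,0,0,0,0,0,0.12,0,0,0,0,0,0.12,0,0,0,0]'
```

```text
time_s: 5.1
eef_pos: [484.0, -135.6, 74.0]
ee_rot: [-0.626, 0.626, -0.328, 0.329]
force: [-4.0, 1.9, 12.7]
grip_width: -0.002
time_s: 5.35
eef_pos: [484.1, -135.6, 73.8]
ee_rot: [-0.626, 0.626, -0.328, 0.329]
force: [-8.0, 3.5, 23.9]
grip_width: 0.002
```

Force jumped to 24 N with no more travel, so the plunger is on its stop. Raising the tool.

```bash
python3 -m inch '[0,-0.4,0,0,0,0,0,-0.8,0,0,0,0,0,-1.2,0,0,0,0,0,-1.6,0,0,0,0,0,-2,0,0,0,0,0,-2.4,0,0,0,0,0,-3,0,0,0,0,0,-4,0,0,0,0]'; python3 -m inch '[0,-1.5,0,0,0,0,0,-3,0,0,0,0,0,-4,0,0,0,0,0,-4,0,0,0,0]'; python3 - <<'E'
from h import *
go(D(60,-40,110))
for n in ["scene","top","wrist"]:
    im=ctrl.capture(n)[:,:,::-1].copy(); cv2.imwrite(f"pics/{n}2.png",im)
    if n!="wrist": im=cv2.resize(im[110:290,170:340],None,fx=3.3,fy=3.3,interpolation=cv2.INTER_CUBIC)
    cv2.imwrite(f"pics/{n}2z.png",im)
    for d in ctrl.search_frame("cap1",n)[:4]:
        print(n,np.round(d["uv"]),round(d["score"],2),np.round(rel(back(n,d["uv"],16)),1))
E
```

```text
time_s: 6.02
eef_pos: [483.3, -135.2, 111.8]
ee_rot: [0.626, -0.626, 0.329, -0.328]
force: [1.0, 1.2, 0.6]
grip_width: -0.0
time_s: 6.35
eef_pos: [484.6, -135.9, 154.2]
ee_rot: [-0.626, 0.626, -0.327, 0.33]
force: [0.3, -0.3, 0.1]
grip_width: 0.003
shift [ 3.69  4.45 13.6 ] turn [-0.002 -0.006  0.004] here [ 484.6 -135.9  154.2] rel [-75.9  -2.1 154.2] t 6.35 F [ 0.3 -0.3  0.1]
scene [273. 240.] 0.71 [61.2 -4.3 16. ]
top [262. 172.] 0.66 [62.8  7.2 16. ]
top [122. 262.] 0.44 [ 77.9 459.3  16. ]
top [390. 234.] 0.15 [-277.2 -176.8   16. ]
wrist [332. 187.] 0.94 [ 4.8 -3.6 16. ]
```

View pics/wrist2z.png

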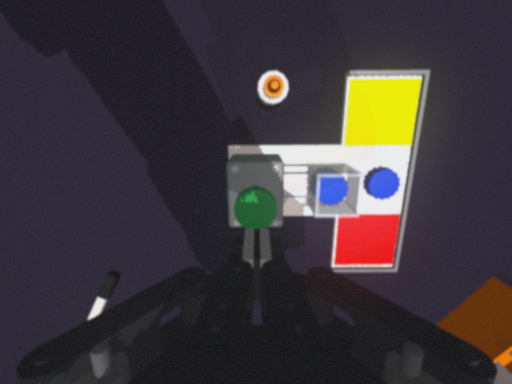

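View pics/scene2z.png

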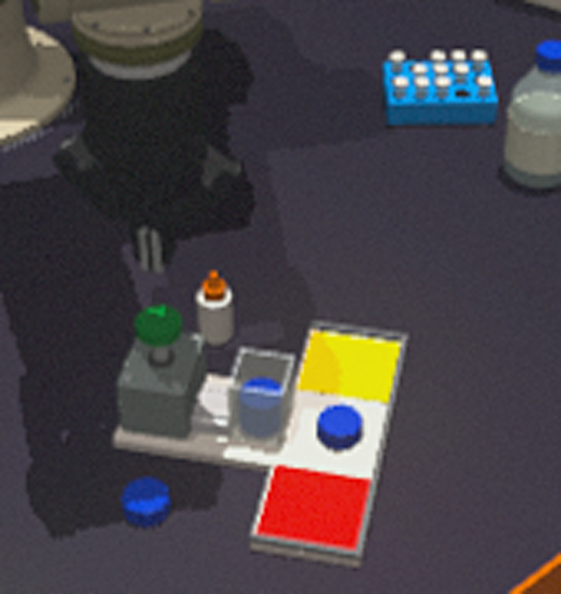

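View pics/top2z.png

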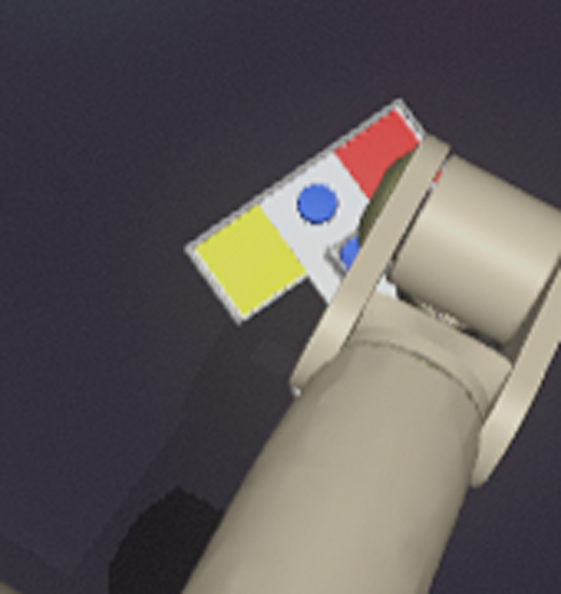

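One cap lies on the white deck: wrist (381,183), scene (273,239), top (266,172). The plunger is back up. Next I'll compute the cap position.

```bash
cat >> h.py <<'E'
def capat(n,near,f,w=22):
    im=cv2.imread(f); hsv=cv2.cvtColor(im,cv2.COLOR_BGR2HSV); m=cv2.inRange(hsv,(108,120,60),(128,255,255))
    _,L,S,C=cv2.connectedComponentsWithStats(m)
    i=min((i for i in range(1,len(S)) if S[i,4]>25),key=lambda i:np.hypot(*(C[i]-near)))
    return C[i],S[i],np.round(rel(back(n,C[i],16)),1)
E
python3 - <<'E'
from h import *
for n,p in [("wrist",(381,183)),("scene",(273,239)),("top",(266,172))]: print(n,*capat(n,p,f"pics/{n}2.png"))
E
```

```text
wrist [382.92837466 183.38567493] [367 169  32  30 726] [59.9 -0.3 16. ]
scene [272.37857143 238.67857143] [266 233  14  13 140] [59.4  1.2 16. ]
top [265.47663551 171.37383178] [260 166  12  12 107] [58.3 -0.4 16. ]
```

```bash
python3 - <<'E'
from h import *
im=cv2.imread("pics/scene2.png")[110:230,170:260].astype(float)
im=np.clip((im/255)**0.45*255,0,255).astype('uint8'); im=cv2.resize(im,None,fx=5,fy=5,interpolation=cv2.INTER_CUBIC)
t=ctrl.sense()["eef_pos"]
for h in [0,20,40,60,73,90]:
    for s in [-40,-25,0,25,40]:
        u=(proj("scene",t+s*dx+[0,0,h])-[170,110])*5; cv2.circle(im,tuple(int(v) for v in u),2,(0,0,255),-1)
cv2.imwrite("pics/zz.png",im)
E
```

```text
(no output)
```

View pics/zz.png

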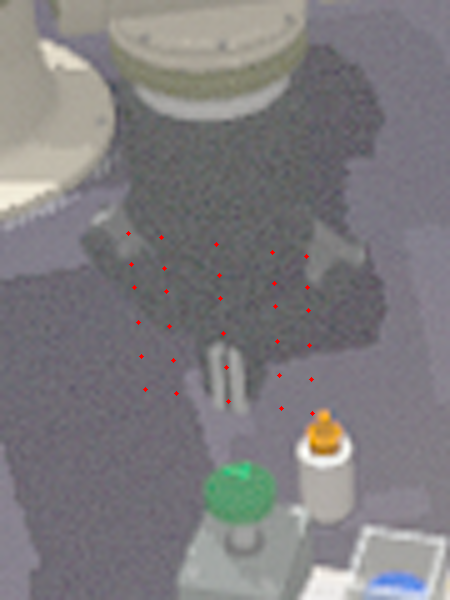

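The gripper's wide knuckles would come close to the magazine in this orientation. I'll turn the tool a quarter turn so the jaws lie along the deck, and push with the flat finger back.

```bash
cat >> h.py <<'E'
def go2(x,y,z):
    s=ctrl.sense(); r=rot(); P=D(x,y,z)
    T=R.from_matrix(np.column_stack([-dx,[0,0,-1],-dy]))
    print("shift",np.round(r.inv().apply(np.array(P)-s["eef_pos"])/10,2),"turn",np.round((r.inv()*T).as_rotvec(),3),"rel",np.round(rel(s["eef_pos"]),1),"j",np.round(s["joints"],2),"t",round(s["time_s"],2),"F",np.round(s["force"],1))
E
python3 -c "
from h import *
go2(59.3,-55,110)"
```

```text
shift [ 5.33  4.1  13.62] turn [ 2.000e-03  1.565e+00 -1.000e-03] rel [-76.5  -1.  151.2] j [-0.51  0.34  1.68  0.    1.12 -1.11] t 6.65 F [-0.3 -0.1 -0.1]
```

```bash
python3 -m inch '[0.7,0,1.7,0,0.12,0,1.4,0,3.4,0,0.24,0,2.1,0,5.1,0,0.36,0,2.8,0,6.8,0,0.48,0,3.5,0,8.5,0,0.6,0,4.2,0,10.2,0,0.72,0,4.8,0,11.9,0,0.84,0,5.3,0,13.6,0,0.96,0]' 1; python3 -m inch '[0,0,0,0,0.12,0,0,0,0,0,0.24,0,0,0,0,0,0.36,0,0,0,0,0,0.48,0,0,0,0,0,0.605,0,0,0,0,0,0.605,0]';python3 -c "
from h import *
go2(59.3,-55,40)"
```

```text
time_s: 7.32
eef_pos: [626.5, -101.6, 151.1]
ee_rot: [0.402, -0.402, 0.582, -0.582]
force: [0.2, -0.6, 1.3]
grip_width: 0.002
time_s: 7.82
eef_pos: [625.6, -101.8, 151.1]
ee_rot: [0.21, -0.211, 0.675, -0.675]
force: [-0.0, -0.1, -0.5]
grip_width: 0.001
shift [-1.000e-02  1.111e+01  2.000e-02] turn [ 0.001 -0.005  0.001] rel [ 59.2 -54.9 151.1] j [-0.35  0.62  1.25 -0.    1.28  0.62] t 7.82 F [-0.  -0.1 -0.5]
```

```bash
python3 -m inch '[0,2,0,0,0,0,0,4,0,0,0,0,0,6,0,0,0,0,0,8,0,0,0,0,0,10,0,0,0,0,0,11,0,0,0,0,0,11.1,0,0,0,0]'; python3 -m inch '[0,0.8,0,0,0,0,0,1.6,0,0,0,0,0,2.2,0,0,0,0,0,2.5,0,0,0,0,0,2.5,0,0,0,0]';python3 - <<'E'
from h import *
go2(59.3,-35,15)
for n in ["scene","top","wrist"]:
    im=ctrl.capture(n)[:,:,::-1].copy(); cv2.imwrite(f"pics/{n}3.png",im)
    if n!="wrist":
        im=im[150:280,200:330]; im=np.clip((im/255.)**0.6*255,0,255).astype('uint8')
        im=cv2.resize(im,None,fx=4.5,fy=4.5,interpolation=cv2.INTER_CUBIC)
    cv2.imwrite(f"pics/{n}3z.png",im)
for n,p in [("wrist",proj("wrist",D(59,0,16))),("scene",(273,239)),("top",(266,172))]: print(n,*capat(n,p,f"pics/{n}3.png"))
E
```

```text
time_s: 8.4
eef_pos: [624.7, -101.5, 38.4]
ee_rot: [0.212, -0.214, 0.675, -0.673]
force: [-0.5, 0.5, -0.1]
grip_width: -0.005
time_s: 8.82
eef_pos: [625.6, -101.8, 15.3]
ee_rot: [0.212, -0.213, 0.675, -0.674]
force: [-0.5, 0.7, 0.2]
grip_width: 0.001
shift [-0.01  0.03 -1.99] turn [0.001 0.    0.   ] rel [ 59.2 -54.9  15.3] j [-0.35  0.78  1.36  0.    1.01  0.61] t 8.82 F [-0.5  0.7  0.2]
wrist [160.68183734 249.20943953] [ 131  222   62   55 2373] [55.4  2.4 16. ]
scene [213.7989418  261.51851852] [207 254  15  16 189] [-61.5 -98.3  16. ]
top [318.68461538 188.59230769] [313 182  13  14 130] [-65.6 -92.3  16. ]
```

View pics/wrist3z.png

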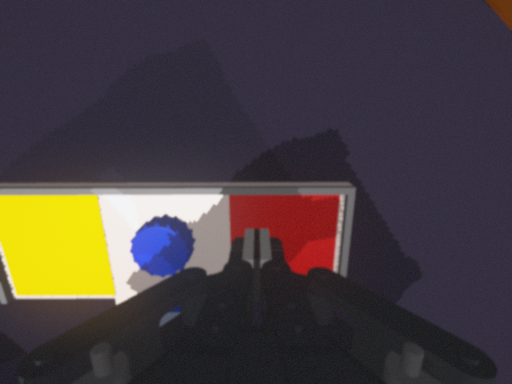

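View pics/scene3z.png

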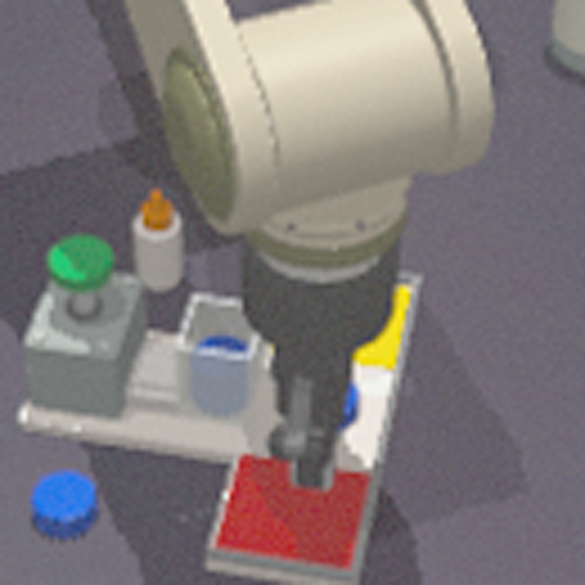

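The wrist view shows the cap at (163,246), the fingertips at (257,240) over the red patch, and yellow on the left, so the push direction is right. Checking the tip and cap alignment by projection.

```bash
python3 - <<'E'
from h import *
im=cv2.imread("pics/wrist3.png")
for x in (42,59,76):
    for P,c in [(D(x,-1,24),(0,255,255)),(D(x-0,-55,15),(0,255,0))]:
        u=proj("wrist",P); cv2.circle(im,(int(u[0]),int(u[1])),2,c,-1)
for y in (-17,17): u=proj("wrist",D(59,y,24)); cv2.circle(im,(int(u[0]),int(u[1])),2,(0,255,255),-1)
for a in (-11,11):
  for b in (-14,14): u=proj("wrist",D(59.2+a,-55+b,15.3)); cv2.circle(im,(int(u[0]),int(u[1])),2,(255,0,255),-1)
cv2.imwrite("pics/zz2.png",cv2.resize(im[170:330,90:350],None,fx=3,fy=3))
E
```

```text
(no output)
```

View pics/zz2.png

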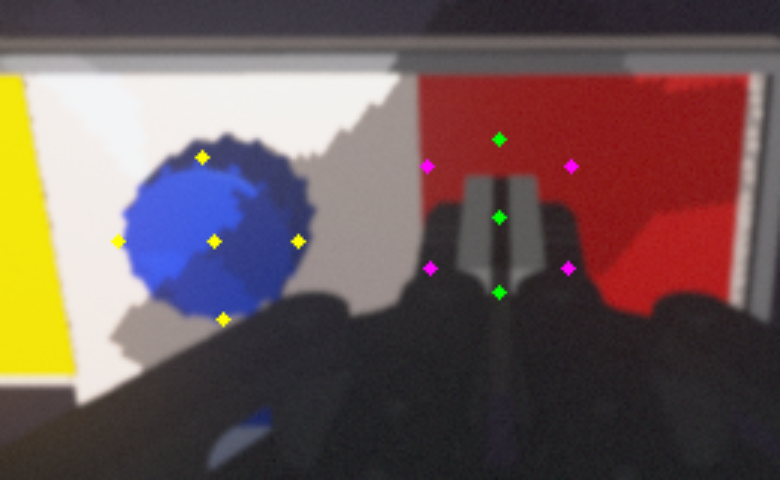

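```bash
python3 -m inch '[0,0,-0.6,0,0,0,0,0,-1.2,0,0,0,0,0,-1.7,0,0,0,0,0,-2,0,0,0,0,0,-2.2,0,0,0,0,0,-2.4,0,0,0,0,0,-2.6,0,0,0,0,0,-2.8,0,0,0]'; python3 -m inch '[0,0,-0.25,0,0,0,0,0,-0.5,0,0,0,0,0,-0.75,0,0,0,0,0,-1,0,0,0,0,0,-1.25,0,0,0,0,0,-1.5,0,0,0,0,0,-1.75,0,0,0,0,0,-2,0,0,0]';python3 - <<'E'
from h import *
go2(59.3,30,15)
for n in ["scene","wrist"]:
    im=ctrl.capture(n)[:,:,::-1].copy(); cv2.imwrite(f"pics/{n}4.png",im)
E
```

```text
time_s: 9.63
eef_pos: [609.7, -78.8, 15.9]
ee_rot: [-0.212, 0.212, -0.674, 0.675]
force: [-0.3, -0.4, -0.5]
grip_width: -0.001
time_s: 10.3
eef_pos: [598.2, -62.3, 15.9]
ee_rot: [-0.212, 0.212, -0.674, 0.674]
force: [-0.6, -0.3, 0.9]
grip_width: 0.004
shift [ 0.01  0.09 -3.69] turn [-0. -0. -0.] rel [59.4 -6.9 15.9] j [-0.3   0.72  1.47  0.    0.96  0.66] t 10.3 F [-0.6 -0.3  0.9]
```

View pics/wrist4.png

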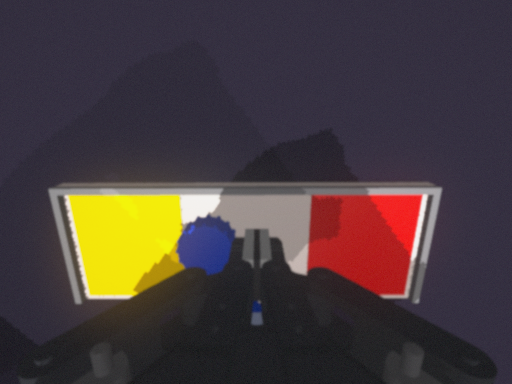

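The cap is at (207,246) in the wrist view, against the fingers and moving straight towards yellow. Continuing.

```bash
python3 -m inch '[0,0,-0.25,0,0,0,0,0,-0.5,0,0,0,0,0,-0.75,0,0,0,0,0,-1,0,0,0,0,0,-1.25,0,0,0,0,0,-1.5,0,0,0,0,0,-1.75,0,0,0,0,0,-2,0,0,0]'; python3 -m inch '[0,0,-0.25,0,0,0,0,0,-0.5,0,0,0,0,0,-0.75,0,0,0,0,0,-1,0,0,0,0,0,-1.25,0,0,0,0,0,-1.5,0,0,0,0,0,-1.75,0,0,0,0,0,-2,0,0,0]';python3 - <<'E'
from h import *
go2(59.3,45,15)
for n in ["scene","wrist"]:
    im=ctrl.capture(n)[:,:,::-1].copy(); cv2.imwrite(f"pics/{n}5.png",im)
E
```

```text
time_s: 11.07
eef_pos: [586.8, -45.9, 15.9]
ee_rot: [-0.212, 0.212, -0.674, 0.675]
force: [0.5, 0.2, -0.3]
grip_width: -0.004
time_s: 11.73
eef_pos: [575.3, -29.5, 15.9]
ee_rot: [0.212, -0.212, 0.675, -0.674]
force: [0.3, -0.7, 0.5]
grip_width: -0.003
shift [ 0.01  0.09 -1.19] turn [ 0. -0.  0.] rel [59.4 33.1 15.9] j [-0.25  0.67  1.56 -0.    0.91  0.71] t 11.73 F [ 0.3 -0.7  0.5]
```

View pics/wrist5.png

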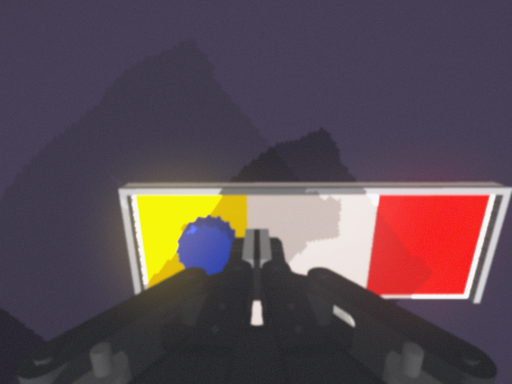

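The cap at (207,246) is now inside yellow, so it needs about 12 mm more to be centred. Then I'll back off and raise.

```bash
python3 -m inch '[0,0,-0.22,0,0,0,0,0,-0.44,0,0,0,0,0,-0.66,0,0,0,0,0,-0.88,0,0,0,0,0,-1.05,0,0,0,0,0,-1.15,0,0,0,0,0,-1.2,0,0,0,0,0,-1.2,0,0,0]'; python3 -m inch '[0,0,0.3,0,0,0,0,0,0.8,0,0,0,0,0,1.5,0,0,0,0,0,2.2,0,0,0,0,0,2.5,0,0,0]'; python3 -m inch '[0,-1.5,0,0,0,0,0,-4,0,0,0,0,0,-7,0,0,0,0,0,-10,0,0,0,0,0,-13,0,0,0,0,0,-16,0,0,0,0,0,-18,0,0,0,0,0,-18,0,0,0,0]'; python3 - <<'E'
from h import *
go2(59.3,45,15)
for n in ["scene","top","wrist"]:
    im=ctrl.capture(n)[:,:,::-1].copy(); cv2.imwrite(f"pics/{n}6.png",im)
    if n!="wrist":
        im=cv2.resize(im[110:290,170:340],None,fx=3.3,fy=3.3,interpolation=cv2.INTER_CUBIC)
    cv2.imwrite(f"pics/{n}6z.png",im)
for n in ["scene","top","wrist"]: print(n,*capat(n,proj(n,D(59,72,16)),f"pics/{n}6.png"))
E
```

```text
time_s: 12.5
eef_pos: [568.5, -19.8, 15.9]
ee_rot: [-0.212, 0.212, -0.674, 0.674]
force: [-0.5, -0.4, 0.1]
grip_width: -0.0
time_s: 12.92
eef_pos: [583.7, -41.6, 15.9]
ee_rot: [-0.212, 0.212, -0.674, 0.675]
force: [0.3, 0.5, -0.0]
grip_width: 0.003
time_s: 13.58
eef_pos: [584.6, -41.1, 200.6]
ee_rot: [-0.215, 0.21, -0.673, 0.676]
force: [-0.2, -1.0, 0.5]
grip_width: -0.002
shift [ 0.2  18.55 -2.78] turn [-0.006 -0.    -0.005] rel [ 60.4  18.3 200.6] j [-0.27  0.47  1.36 -0.    1.31  0.69] t 13.58 F [-0.2 -1.   0.5]
scene [277.60330579 218.12396694] [272 212  12  13 121] [59.7 74.7 16. ]
top [318.68939394 188.58333333] [313 182  13  14 132] [-65.6 -92.3  16. ]
wrist [212.61269147 176.73960613] [200 165  25  24 457] [57.2 74.9 16. ]
```

View pics/wrist6.png

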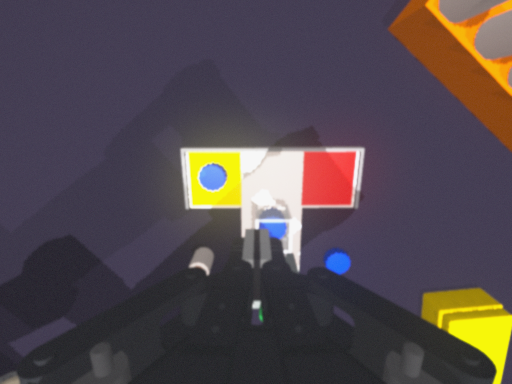

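View pics/scene6z.png

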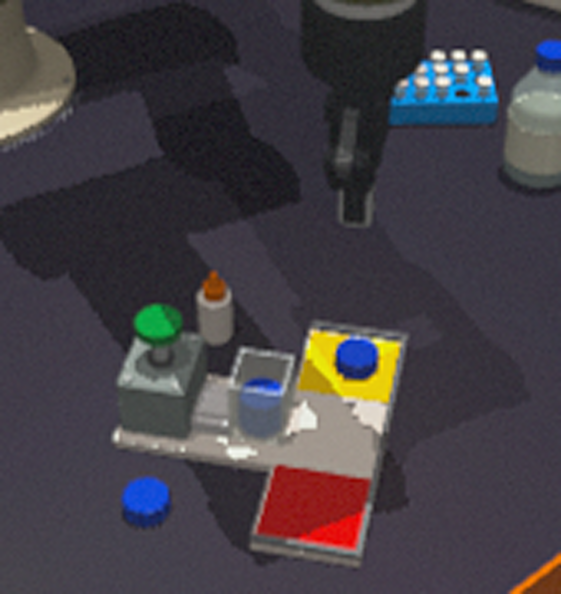

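The cap lies flat inside the yellow patch at wrist (213,177) and scene (278,218), at about (58,75) mm in the dispenser frame. Yellow shows all round it, the other caps are in the magazine, the plunger is up and the arm is clear.

```bash
python3 -m inch '[0,0,0,0,0,0,0,0,0,0,0,0]'; python3 -c "
from rig import ctrl
print(ctrl.finish_job())"
```

```text
time_s: 13.9
eef_pos: [582.5, -40.4, 194.6]
ee_rot: [0.212, -0.213, 0.675, -0.674]
force: [-1.2, 0.3, -0.5]
grip_width: 0.001
the job is handed in; nothing more can be done
None
```

The blue cap is on the yellow patch and the job is handed in, at about 14 s on the clock.

- **Press:** I pressed the plunger once, slowly, with the shut fingers until it reached its stop, where the force rose to about 24 N. It then sprang back up and one cap slid out.
- **Push:** I pushed the cap about 75 mm sideways along the deck with the fingertips, without gripping it. I then backed off and raised the arm clear.
- **Last checks:** The scene and wrist views both put the cap flat inside the yellow, at about x 57–60 mm and y 75 mm in the dispenser's frame. Those are within the limits for the whole cap to be on the patch, x 35.5–72.5 and y 56–88 mm. The magazine still holds its remaining caps (only the upper one is clearly visible). The plunger is up, and the dropper and spare cap have not moved.
- **Check that failed:** My colour search in the last top picture picked up the spare cap instead of the ejected one. That view gave no confirmation.

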